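# Put the ring pad on the sloped display stand

### The arm

A 7-joint arm with a two-finger parallel gripper is mounted at the origin on the work surface. World frame = base frame: x ahead of the robot, y to its left, z up, the work surface at z = 0. Lengths are in m, angles in degrees, forces in N, time in s.
With the tool pointing down it reaches from about 0.4 to 0.875 m from the base axis. Payload 6.5 kg.
Tool frame: the origin (TCP) lies midway between the tips of the shut fingers; the grasp point (between the pads) lies env.grasp_offset behind it (env.grasp_offset is the distance from the TCP to the grasp point, in m); z points along the fingers, y is the direction in which the jaws open and shut (so a half turn about z gives the same grasp; the last joint's range is limited). The gripper opens to 85 mm and grips with 20 to 120 N. Pads are 22 mm wide; open, the fingers measure 114 mm over their backs; the gripper's body (76 mm by 85 mm) begins 54 mm behind the grasp point. The pads swing forward as they close: fully open they stand 13 mm farther back than shut.
Start: joints at [59.92, 30.733, -0.252, 88.115, 0.149, 61.152, -4.079], TCP at [0.288, -0.583, 0.231] pointing down, gripper open.
Joint ranges: [-154.64, 154.64], [-21.42, 123.67], [-72.66, 72.17], [13.99, 137.28], [-74.86, 254.86], [10.95, 109.41], [-158.01, 158.01]. Speed limits (degrees/s): [136.94, 136.94, 180, 180, 180, 180, 180].

### API

Orientations are given as a 3x3 rotation matrix whose columns are the frame's x, y, z axes.
In Python, from rig import read_state, vision, workorder, env gives the robot as it stands.
- The arm moves only by the tool drive_tool, never from a script. Its argument "deltas" is a list of rows, each an object of numbers: "x", "y", "z": the shift along the world's x, y, z in m; "ax", "ay", "az": the turn, a rotation vector about the world's x, y, z in rad. A call has 1 to 12 rows; each row shifts and turns the pose as measured when the row begins; what a row does not reach is not made up. A row lasts 1/10 s, in which the tool goes at most 50 mm and 8.59 degrees, less where a joint would pass 70% of its speed; a pose out of reach is approached as far as the arm can. A call with a gripper value outside its range is refused whole. "grip" is the opening, from -1 (shut) to 1 (fully open), so that 0 is half open, set as the call begins (left out, the last holds). The fingers move at their own pace and stop on an object; "squeeze" is the grip in N (left out, the last holds). Time passes only in rows, so rows that do not move let the fingers close. It gives the time, the measured TCP pose, the force and the opening at its end, in the units of the state.
- read_state(): the state, without advancing time (a new reading comes with each control period).
- vision.read_camera(name): name is "side" or "top"; returns (picture, depth): 420x560x3 uint8, red, green, blue; 420x560 float32, m along the optical axis (not along the pixel's ray), 0 where there is no reading.
- vision.camera_model(name): a dict with "mtx" (3x3 intrinsics, pixels), "R" (3x3) and "t" (3): a world point X has camera coordinates R X + t. Camera axes: x right, y down, z forward; pixel columns grow to the right and rows downward; lengths in m; the calibration is good to about 2 mm. A picture is of the moment at which its call begins. camera_model takes no time and is no camera call.
- workorder.job_done(): hands the job in, once; it reports no verdict.
The state is a dict: "clock": time; "joint_pos": joint angles; "qd": joint speeds; "joint_efforts": joint torques, N m; "tcp_pos": TCP position; "ee_rot": TCP orientation; "wrist_force": force on the tool from outside, world axes, zero at the start; "moment": the same for the moment, N m; "gripper_width": finger opening in m.
Only numpy, scipy, OpenCV 4.12 (cv2) and the standard library are available. Lean on these libraries where they do the work, as an engineer would, in place of code of your own. Each camera call takes 0.05 s, during which the arm holds its last target. There are 200 camera calls.

### The job

Take the ring pad, the display pad with the one long straight bar carrying gold rings, and put it on the sloped wooden stand that faces the customer, so that it lies flat on the board and its lower edge rests against the lip at the bottom, midway along the lip, with its bar running straight up the slope. Do not drop it, and leave the other two pads (the fat round cushion and the cone) where they are.

Things in the scene. Friction and masses are not known exactly. Their poses are not given: they have to be found in the camera images.
- ring_pad: Pad to place, loose, flat on the counter, 0.14 to 0.28 kg. Base block 100 (x) x 90 (y) x 12 mm, pale wood, grey top; origin: centre of its underside, z up. A grey bar along x over its middle, 84 mm long, 24 mm wide, rounded on top, rises from 12 to 46 mm above the origin: pinch its width from above. Thin gold rings round both end parts leave the middle 40 mm bare. Same either way round.
- stand_seat (a point): Fixed wooden stand with brass lip: point midway along the line where board and lip meet, 30 mm above the counter. x up the slope, y along the lip, z square out of the board. Board slopes 25 deg, low edge away from the robot (faces the customer); 170 mm wide, clear for x 0 to 130 mm. Lip 14 mm high, 10 thick. A pad in place, bar up the slope, has its origin at x = 50 mm, y = z = 0.
- cushion_pad: Other pad, to be left alone, loose, 0.2 kg. Base block 100 (x) x 90 (y) x 12 mm, pale wood, grey top; origin: centre of its underside, z up. A fat round grey cushion (48 mm thick roll lying along y, 60 mm long) with one wide gold bangle; top 50 mm above the counter.
- cone_pad: Other pad, to be left alone, loose, 0.2 kg. Base block 100 (x) x 90 (y) x 12 mm, pale wood, grey top; origin: centre of its underside, z up. An upright grey cone, 34 mm wide at its foot, with one gold ring; top 72 mm above the counter.

How it is judged (in metres and radians):
At the end, for the whole second after the job is handed in: The ring pad rests still, base down, flat on the sloped board (within 8 degrees and 6 mm), its lower edge no more than 15 mm from the lip, within 20 mm of the middle of the lip, its bar within about 11 degrees of straight up the slope (x of ring_pad in the frame of stand_seat between 0.04 and 0.065 m and y of ring_pad in the frame of stand_seat between -0.02 and 0.02 m and z of ring_pad in the frame of stand_seat between -0.006 and 0.006 m and angle between the z axis of ring_pad and the z axis of stand_seat, either way round below 0.14 rad and angle between the x axis of ring_pad and the x axis of stand_seat, either way round below 0.2 rad and angle between ring_pad's own z axis and vertical below 1.2 rad and linear speed of ring_pad below 0.02 m/s and angular speed of ring_pad below 0.1 rad/s); the robot touches nothing.
It fails at once if the ring pad is dropped (falls free, faster than 0.8 m/s, as from over 30 mm) (linear speed of ring_pad above 0.8 m/s and contact force between the fingers and ring_pad below 0.05 N).
It fails at once if the cushion pad is moved more than 40 mm (distance of cushion_pad from where it was at the start of the episode above 0.04 m).
It fails at once if the cone pad is moved more than 40 mm (distance of cone_pad from where it was at the start of the episode above 0.04 m).
It also fails if it takes over 35 s, if anything falls off the work surface, if the arm or the gripper's body presses on something with over 40 N, if the wrist force passes 120 N, or if a joint passes its speed limit or range.

## Working session

There is one attempt and no reset: what is moved stays moved. The work goes in short steps, Python scripts to look and compute and a tool call to move; the robot and the scene stay as the last step left them, time stands still between calls to the robot, and variables do not carry over. Pictures are saved under pics/ and viewed, about 8 in all and at most 12, crops included, and the job is handed in when it is done.

Besides the shell and the picture viewer there is one more tool, called after ">>>" as name(argument=value, ...) on one line, values as JSON. drive_tool: Moves the arm, as the interface text tells. Its arguments: {"type":"object","properties":{"deltas":{"type":"array","items":{"type":"object","properties":{"x":{"type":"number"},"y":{"type":"number"},"z":{"type":"number"},"ax":{"type":"number"},"ay":{"type":"number"},"az":{"type":"number"}}}},"grip":{"type":"number"},"squeeze":{"type":"number"}},"required":["deltas"]}

```bash
mkdir -p pics; ls; cat > h.py <<'E'
import numpy as np, cv2
from rig import read_state, vision, workorder, env
def snap(n,f):
    p,d=vision.read_camera(n); cv2.imwrite(f'pics/{f}.png',cv2.cvtColor(p,cv2.COLOR_RGB2BGR)); np.save(f'pics/{f}.npy',d); return p,d
def pts(n,d):
    m=vision.camera_model(n);K=np.array(m['mtx']);R=np.array(m['R']);t=np.array(m['t'])
    v,u=np.mgrid[:d.shape[0],:d.shape[1]]
    c=np.stack([(u-K[0,2])/K[0,0]*d,(v-K[1,2])/K[1,1]*d,d],-1)
    return (c-t)@R
E
python3 - <<'E'
from h import *
print(env.grasp_offset); s=read_state(); print(s)
for n in('top','side'):
    p,d=snap(n,n+'0'); print(n,vision.camera_model(n),(d>0).mean())
E
```

```text
pics
0.0187
{'clock': 0.0, 'joint_pos': array([59.92013741, 30.77927963, -0.25323108, 88.16909208,  0.14952201,
       61.15210472, -4.07973187]), 'qd': array([-0.0462289 ,  0.008339  ,  0.0375244 ,  0.12620059, -0.10560356,
        0.09604275, -0.01842765]), 'joint_efforts': array([-8.41374349e-04, -5.83413649e+01,  1.04849439e+00, -2.59104162e+01,
        1.23590062e-02,  9.61234386e-03, -2.44545674e-05]), 'tcp_pos': array([ 0.28755897, -0.58223966,  0.23040404]), 'ee_rot': array([[ 8.96563191e-01,  4.42914924e-01, -9.02607768e-04],
       [ 4.42915820e-01, -8.96561953e-01,  1.49701539e-03],
       [-1.46193324e-04, -1.74194816e-03, -9.99998472e-01]]), 'wrist_force': array([0.43542188, 0.06442471, 0.16474952]), 'moment': array([ 0.00827405, -0.01464188,  0.00902032]), 'gripper_width': 0.08554704548242252}
top {'mtx': array([[410.02752803,   0.        , 282.12016308],
       [  0.        , 410.02752803, 209.45178448],
       [  0.        ,   0.        ,   1.        ]]), 'R': array([[-0.00460458, -0.99964914, -0.02608424],
       [-0.99255547,  0.00774348, -0.12154698],
       [ 0.12170632,  0.02533039, -0.99224288]]), 't': array([-0.01309112,  0.55430145,  0.90420388])} 0.995875850340136
side {'mtx': array([[416.44638307,   0.        , 276.92960094],
       [  0.        , 416.44638307, 212.27028942],
       [  0.        ,   0.        ,   1.        ]]), 'R': array([[ 0.99255206, -0.12108126,  0.01340647],
       [-0.05056737, -0.50962232, -0.85891095],
       [ 0.11083025,  0.85183591, -0.51194945]]), 't': array([-0.53538938,  0.03843718,  0.79132059])} 0.9961777210884354
```

View pics/top0.png

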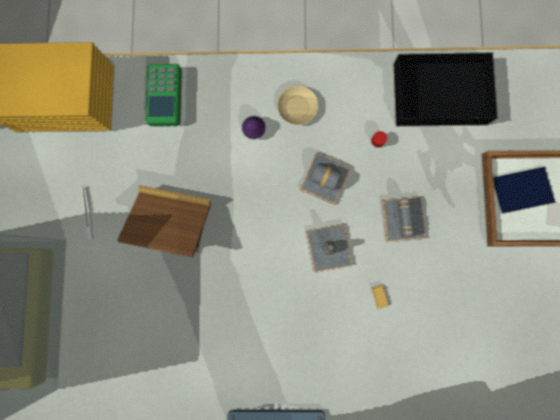

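View pics/side0.png

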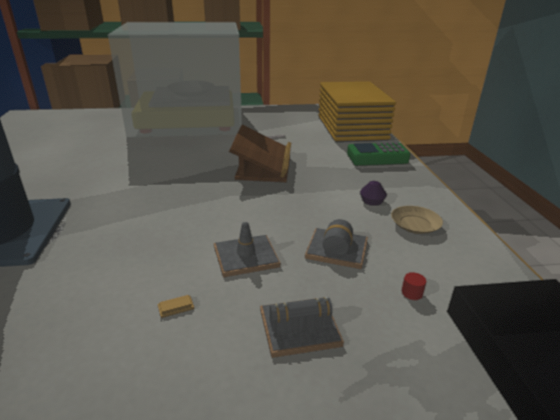

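The top view shows the ring pad at (404,218), the cone pad at (330,247), the cushion at (326,177) and the stand at (165,220) with its lip on the upper edge. The side view agrees, and also shows a glass case behind the stand.

```bash
python3 - <<'E'
from h import *
for n in('top','side'):
    d=np.load(f'pics/{n}0.npy');P=pts(n,d)
    im=cv2.imread(f'pics/{n}0.png').astype(int)
    box={'top':(375,190,435,250),'side':(255,290,345,355)}[n]
    u0,v0,u1,v1=box;Q=P[v0:v1,u0:u1].reshape(-1,3)
    if n=='top': print('table z',np.median(P[300:340,220:340,2]))
    for lo,hi in((.006,.02),(.035,.06)):
        q=Q[(Q[:,2]>lo)&(Q[:,2]<hi)]
        r=cv2.minAreaRect(q[:,:2].astype(np.float32)*1000)
        print(n,lo,len(q),r,np.median(q[:,2]))
    # stand
    u0,v0,u1,v1={'top':(115,180,215,258),'side':(228,122,295,185)}[n]
    Q=P[v0:v1,u0:u1].reshape(-1,3);C=im[v0:v1,u0:u1].reshape(-1,3)
    if n=='top':
        u0,v0,u1,v1=(150,215,180,235)
        q=P[v0:v1,u0:u1].reshape(-1,3);c=q.mean(0);nn=np.linalg.svd(q-c)[2][2];nn*=np.sign(nn[2])
        print('plane',c,nn,np.degrees(np.arccos(nn[2])),'res',np.std((q-c)@nn))
        np.save('pl.npy',np.stack([c,nn]))
    c,nn=np.load('pl.npy');h=(Q-c)@nn
    hs=np.array([-nn[0],-nn[1]]);
    up=np.array([0,0,1])-nn*nn[2];up/=np.linalg.norm(up);al=np.cross(nn,up)
    on=(abs(h)<.005)&(Q[:,2]>.02); 
    for nm,m in(('board',on),('above',(h>.007)&(h<.03)&(Q[:,2]>.02)),):
        a=(Q[m]-c)@up;b=(Q[m]-c)@al
        print(n,nm,m.sum(),'up',np.percentile(a,[0,2,50,98,100]),'al',np.percentile(b,[0,2,50,98,100]),'h',np.percentile(h[m],[5,50,95]))
    print('up',up,'al',al)
    for x in(-.01,0):pass
E
```

```text
table z -0.0003643945388784472
top 0.006 1197 ((534.06494140625, -298.6965026855469), (99.92728424072266, 90.75656127929688), 4.819602966308594) 0.01101736758068303
top 0.035 396 ((533.7728271484375, -298.3066101074219), (83.54595184326172, 24.151376724243164), 5.261425018310547) 0.04343881372338536
plane [0.51907349 0.24441919 0.06279794] [ 0.9930181  -0.01392933  0.11713681] 83.27311174383824 res 0.012723710386309409
top board 332 up [-0.01926922 -0.01307692 -0.00261109  0.00717366  0.00982465] al [-0.08925973 -0.08641682 -0.00632299  0.08171504  0.0853548 ] h [-0.00365359  0.00057157  0.00342428]
top above 833 up [-0.0382577  -0.02728371 -0.01434922 -0.00122449  0.00154929] al [-0.08694322 -0.08191626 -0.00188802  0.08590478  0.08992042] h [0.00749078 0.0183963  0.02868313]
up [-0.11712529  0.00164295  0.99311579] al [-0.01402588 -0.99990163  0.        ]
side 0.006 2130 ((534.316162109375, -301.196533203125), (100.6095962524414, 92.98067474365234), 4.768521785736084) 0.012216239589582862
side 0.035 928 ((534.2923583984375, -302.891845703125), (84.32792663574219, 26.771833419799805), 7.286635398864746) 0.044014846011180386
side board 149 up [-0.02397206 -0.01970702 -0.00457723  0.00642566  0.00872042] al [-0.08734195 -0.08290447  0.02165276  0.08677321  0.08787018] h [-4.46858553e-03 -3.10628486e-05  4.42698812e-03]
side above 341 up [-0.03860994 -0.0333534  -0.01614002 -0.00270092  0.00099649] al [-0.08545962 -0.07861972  0.02619512  0.09160835  0.09688636] h [0.00806508 0.01848535 0.02885138]
up [-0.11712529  0.00164295  0.99311579] al [-0.01402588 -0.99990163  0.        ]
```

```bash
python3 - <<'E'
from h import *
C0=None
for n in('top','side'):
    d=np.load(f'pics/{n}0.npy');P=pts(n,d)
    u0,v0,u1,v1={'top':(115,180,215,258),'side':(228,122,295,185)}[n]
    V=d[v0:v1,u0:u1].ravel()>0
    Q=P[v0:v1,u0:u1].reshape(-1,3)[V]
    if n=='top':
        print('z rows',[(v,np.round(P[v,165],3)) for v in range(186,256,4)])
        q=P[205:240,145:185].reshape(-1,3)[d[205:240,145:185].ravel()>0]
        for _ in range(6):
            c=np.median(q,0) if _==0 else q.mean(0)
            nn=np.linalg.svd(q-c,full_matrices=False)[2][2];nn*=np.sign(nn[2]);r=abs((q-c)@nn);q=q[r<max(.003,np.percentile(r,90))]
        print('plane',c,nn,np.degrees(np.arccos(nn[2])),'res',r.max(),len(q))
    h=(Q-c)@nn
    up=np.array([0,0,1])-nn*nn[2];up/=np.linalg.norm(up);al=np.cross(nn,up)
    print('up',up,'yaw',np.degrees(np.arctan2(up[1],up[0])))
    for nm,m in(('board',(abs(h)<.004)&(Q[:,2]>.02)),('above',(h>.009)&(h<.03)&(Q[:,2]>.02))):
        a=(Q[m]-c)@up;b=(Q[m]-c)@al
        print(n,nm,m.sum(),'up',np.percentile(a,[0,2,50,98,100]).round(4),'al',np.percentile(b,[0,2,50,98,100]).round(4),'h',np.percentile(h[m],[5,50,95]).round(4))
        r=cv2.minAreaRect((np.c_[a,b]*1000).astype(np.float32));print(r)
E
```

```text
z rows [(186, array([ 0.618,  0.266, -0.002])), (190, array([0.601, 0.254, 0.037])), (194, array([0.592, 0.253, 0.038])), (198, array([0.583, 0.255, 0.031])), (202, array([0.574, 0.254, 0.034])), (206, array([0.564, 0.252, 0.04 ])), (210, array([0.554, 0.25 , 0.043])), (214, array([0.544, 0.248, 0.051])), (218, array([0.534, 0.246, 0.054])), (222, array([0.525, 0.245, 0.058])), (226, array([0.516, 0.243, 0.063])), (230, array([0.506, 0.242, 0.067])), (234, array([0.497, 0.24 , 0.071])), (238, array([0.488, 0.239, 0.074])), (242, array([0.479, 0.237, 0.078])), (246, array([0.471, 0.237, 0.08 ])), (250, array([0.462, 0.235, 0.084])), (254, array([0.455, 0.261, 0.   ]))]
plane [0.52539068 0.24624391 0.05713692] [ 0.41432747 -0.08369311  0.9062716 ] 25.00490576103396 res 0.002997414784020221 1357
up [-0.88832954  0.17944033  0.42269586] yaw 168.5800643738627
top board 3998 up [-0.0667 -0.0636  0.0042  0.0645  0.0679] al [-0.0847 -0.0809  0.0015  0.0829  0.086 ] h [-0.0025 -0.      0.0024]
((0.5997695922851562, 0.6548538208007812), (134.54086303710938, 170.71743774414062), 0.01388077437877655)
top above 338 up [-0.0757 -0.074  -0.0673 -0.0628 -0.0625] al [-0.0838 -0.0796  0.0008  0.0832  0.0858] h [0.01   0.0136 0.016 ]
((-68.63277435302734, 1.0015029907226562), (13.248827934265137, 169.5623321533203), 0.42572638392448425)
up [-0.88832954  0.17944033  0.42269586] yaw 168.5800643738627
side board 1531 up [-0.0734 -0.0641  0.0005  0.0627  0.0654] al [-0.083  -0.0767  0.0179  0.0883  0.0927] h [-0.0013  0.0004  0.0017]
((-3.9675216674804688, 4.891151428222656), (138.78250122070312, 175.69119262695312), 0.005243587773293257)
side above 124 up [-0.0743 -0.0742 -0.0687 -0.0643 -0.0642] al [-0.0802 -0.0737  0.0171  0.0867  0.0921] h [0.0111 0.0141 0.0155]
((-69.23668670654297, 5.937843322753906), (172.33726501464844, 10.032164573669434), 89.95561218261719)
```

>>> drive_tool(deltas=[{"x":0.027,"y":0.031,"z":-0.01,"az":-0.04},{"x":0.027,"y":0.031,"z":-0.01,"az":-0.04},{"x":0.027,"y":0.031,"z":-0.01,"az":-0.04},{"x":0.027,"y":0.031,"z":-0.01,"az":-0.04},{"x":0.027,"y":0.031,"z":-0.01,"az":-0.04},{"x":0.027,"y":0.031,"z":-0.01,"az":-0.04},{"x":0.027,"y":0.031,"z":-0.01,"az":-0.04},{"x":0.027,"y":0.031,"z":-0.01,"az":-0.04},{"x":0.027,"y":0.031,"z":-0.01,"az":-0.04},{"x":0,"y":0,"z":0}], grip=1, squeeze=40)

```text
schema error: expected keys x, y, z, ax, ay, az
```

```bash
cat >> h.py <<'E'
from scipy.spatial.transform import Rotation as Ro
def togo(pos,R):
    s=read_state();e=Ro.from_matrix(R@np.array(s['ee_rot']).T).as_rotvec()
    print('t',s['clock'],'tcp',s['tcp_pos'].round(4),'dp',(pos-s['tcp_pos']).round(4),'rv',e.round(3),'w',s['gripper_width'],'F',s['wrist_force'].round(1),'q',s['joint_pos'].round(0))
def down(yaw): return Ro.from_euler('z',yaw,degrees=True).as_matrix()@np.diag([1,-1,-1])
E
python3 - <<'E'
from h import *
togo(np.array([.534,-.2995,.015]),down(4.8))
P=pts('top',np.load('pics/top0.npy'))
for v in(200,240,270,300,330,360): print(v,[tuple(P[v,u].round(2)) for u in(10,40,70,120,180)])
E
```

```text
t 0.1 tcp [ 0.2876 -0.5823  0.2305] dp [ 0.2464  0.2828 -0.2155] rv [-0.001 -0.001 -0.375] w 0.08522193692107763 F [0.4 0.2 0.1] q [60. 31. -0. 88.  0. 61. -4.]
200 [(np.float64(0.59), np.float64(0.64), np.float64(0.0)), (np.float64(0.59), np.float64(0.57), np.float64(0.0)), (np.float64(0.59), np.float64(0.49), np.float64(0.0)), (np.float64(0.58), np.float64(0.37), np.float64(-0.0)), (np.float64(0.58), np.float64(0.22), np.float64(0.03))]
240 [(np.float64(0.48), np.float64(0.5), np.float64(0.19)), (np.float64(0.48), np.float64(0.5), np.float64(0.1)), (np.float64(0.49), np.float64(0.49), np.float64(0.0)), (np.float64(0.48), np.float64(0.33), np.float64(0.08)), (np.float64(0.48), np.float64(0.21), np.float64(0.07))]
270 [(np.float64(0.42), np.float64(0.5), np.float64(0.19)), (np.float64(0.42), np.float64(0.5), np.float64(0.09)), (np.float64(0.42), np.float64(0.48), np.float64(0.0)), (np.float64(0.42), np.float64(0.37), np.float64(-0.0)), (np.float64(0.42), np.float64(0.22), np.float64(-0.0))]
300 [(np.float64(0.37), np.float64(0.5), np.float64(0.18)), (np.float64(0.36), np.float64(0.5), np.float64(0.09)), (np.float64(0.35), np.float64(0.48), np.float64(-0.0)), (np.float64(0.35), np.float64(0.36), np.float64(-0.0)), (np.float64(0.35), np.float64(0.22), np.float64(-0.0))]
330 [(np.float64(0.31), np.float64(0.5), np.float64(0.17)), (np.float64(0.29), np.float64(0.5), np.float64(0.08)), (np.float64(0.28), np.float64(0.48), np.float64(-0.0)), (np.float64(0.28), np.float64(0.36), np.float64(0.0)), (np.float64(0.28), np.float64(0.22), np.float64(0.0))]
360 [(np.float64(0.25), np.float64(0.5), np.float64(0.17)), (np.float64(0.23), np.float64(0.5), np.float64(0.08)), (np.float64(0.21), np.float64(0.47), np.float64(0.0)), (np.float64(0.21), np.float64(0.36), np.float64(-0.0)), (np.float64(0.21), np.float64(0.22), np.float64(0.0))]
```

The glass case starts at y = 0.50, clear of the path. The move was refused because every row must have all six keys, so I'll send it again.

>>> drive_tool(deltas=[{"x":0.027,"y":0.031,"z":-0.01,"ax":0,"ay":0,"az":-0.04},{"x":0.027,"y":0.031,"z":-0.01,"ax":0,"ay":0,"az":-0.04},{"x":0.027,"y":0.031,"z":-0.01,"ax":0,"ay":0,"az":-0.04},{"x":0.027,"y":0.031,"z":-0.01,"ax":0,"ay":0,"az":-0.04},{"x":0.027,"y":0.031,"z":-0.01,"ax":0,"ay":0,"az":-0.04},{"x":0.027,"y":0.031,"z":-0.01,"ax":0,"ay":0,"az":-0.04},{"x":0.027,"y":0.031,"z":-0.01,"ax":0,"ay":0,"az":-0.04},{"x":0.027,"y":0.031,"z":-0.01,"ax":0,"ay":0,"az":-0.04},{"x":0.027,"y":0.031,"z":-0.01,"ax":0,"ay":0,"az":-0.04},{"x":0,"y":0,"z":0,"ax":0,"ay":0,"az":0}], grip=1, squeeze=40)

```text
clock: 1.1
tcp_pos: [0.5328, -0.2902, 0.134]
ee_rot: [[0.997, 0.078, -0.007], [0.078, -0.997, 0.005], [-0.007, -0.006, -1.0]]
wrist_force: [-0.5, 0.9, -0.6]
gripper_width: 0.0855
```

```bash
python3 - <<'E'
from h import *
togo(np.array([.534,-.2995,.015]),down(4.8))
E
```

```text
t 1.1 tcp [ 0.5328 -0.2902  0.134 ] dp [ 0.0012 -0.0093 -0.119 ] rv [-0.005 -0.007  0.006] w 0.08551297915568143 F [-0.5  0.9 -0.6] q [ 24.  33.   1.  99.  -1.  48. -61.]
```

>>> drive_tool(deltas=[{"x":0.001,"y":-0.009,"z":0,"ax":-0.005,"ay":-0.007,"az":0.006},{"x":0,"y":0,"z":-0.025,"ax":0,"ay":0,"az":0},{"x":0,"y":0,"z":-0.025,"ax":0,"ay":0,"az":0},{"x":0,"y":0,"z":-0.025,"ax":0,"ay":0,"az":0},{"x":0,"y":0,"z":-0.02,"ax":0,"ay":0,"az":0},{"x":0,"y":0,"z":0,"ax":0,"ay":0,"az":0}])

```text
clock: 1.7
tcp_pos: [0.5307, -0.3084, 0.0367]
ee_rot: [[0.997, 0.082, 0.002], [0.082, -0.997, -0.006], [0.001, 0.006, -1.0]]
wrist_force: [-0.2, -0.6, -0.8]
gripper_width: 0.0854
```

```bash
python3 - <<'E'
from h import *
togo(np.array([.534,-.2995,.015]),down(4.8))
snap('side','side1')
E
```

```text
t 1.7 tcp [ 0.5307 -0.3084  0.0367] dp [ 0.0033  0.0089 -0.0217] rv [0.006 0.002 0.002] w 0.08535113846386631 F [-0.2 -0.6 -0.8] q [ 25.  42.   1. 100.  -0.  38. -59.]
```

View pics/side1.png

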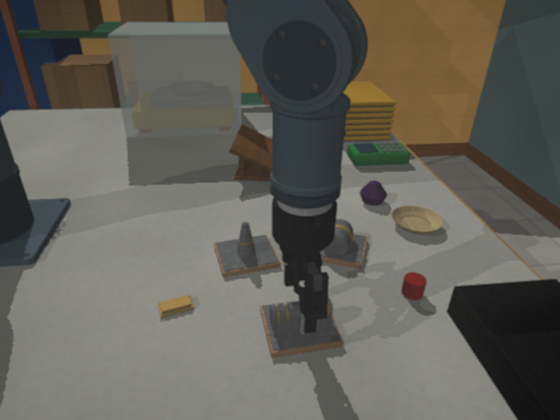

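The gripper straddles the bar, with the near finger at (312,310). Next I correct the y error and go down.

>>> drive_tool(deltas=[{"x":0.003,"y":0.009,"z":0,"ax":0.006,"ay":0.002,"az":0.002},{"x":0,"y":0,"z":0,"ax":0,"ay":0,"az":0},{"x":0,"y":0,"z":-0.011,"ax":0,"ay":0,"az":0},{"x":0,"y":0,"z":-0.01,"ax":0,"ay":0,"az":0},{"x":0,"y":0,"z":0,"ax":0,"ay":0,"az":0}])

```text
clock: 2.25
tcp_pos: [0.5368, -0.3026, 0.0201]
ee_rot: [[0.997, 0.082, 0.007], [0.082, -0.997, -0.005], [0.007, 0.005, -1.0]]
wrist_force: [0.3, 0.6, 1.2]
gripper_width: 0.0852
```

```bash
python3 - <<'E'
from h import *
togo(np.array([.534,-.2995,.015]),down(4.8))
E
```

```text
t 2.25 tcp [ 0.5368 -0.3026  0.0201] dp [-0.0028  0.0031 -0.0051] rv [0.005 0.007 0.002] w 0.08519130390748744 F [0.3 0.6 1.2] q [ 25.  43.   1. 100.  -0.  36. -60.]
```

>>> drive_tool(deltas=[{"x":-0.003,"y":0.003,"z":-0.005,"ax":0.005,"ay":0.007,"az":0.002},{"x":0,"y":0,"z":0,"ax":0,"ay":0,"az":0}])

```text
clock: 2.45
tcp_pos: [0.5333, -0.2992, 0.0144]
ee_rot: [[0.996, 0.084, -0.001], [0.084, -0.996, 0.001], [-0.001, -0.001, -1.0]]
wrist_force: [-0.4, -0.4, -0.4]
gripper_width: 0.0853
```

>>> drive_tool(deltas=[{"x":0,"y":0,"z":0,"ax":0,"ay":0,"az":0},{"x":0,"y":0,"z":0,"ax":0,"ay":0,"az":0},{"x":0,"y":0,"z":0,"ax":0,"ay":0,"az":0},{"x":0,"y":0,"z":0,"ax":0,"ay":0,"az":0},{"x":0,"y":0,"z":0,"ax":0,"ay":0,"az":0},{"x":0,"y":0,"z":0,"ax":0,"ay":0,"az":0},{"x":0,"y":0,"z":0,"ax":0,"ay":0,"az":0},{"x":0,"y":0,"z":0,"ax":0,"ay":0,"az":0}], grip=-1, squeeze=50)

```text
clock: 3.25
tcp_pos: [0.5337, -0.2995, 0.0149]
ee_rot: [[0.996, 0.084, 0.0], [0.084, -0.996, 0.0], [0.0, -0.0, -1.0]]
wrist_force: [0.1, 0.5, -0.7]
gripper_width: 0.0232
```

```bash
python3 - <<'E'
from h import *
togo(np.array([.534,-.2995,.015]),down(4.8))
E
```

```text
t 3.25 tcp [ 0.5337 -0.2995  0.0149] dp [ 0.0003 -0.      0.0001] rv [-0.  0. -0.] w 0.023232154111360193 F [ 0.1  0.5 -0.7] q [ 25.  44.   0. 100.  -0.  36. -60.]
```

Grip confirmed at 23 mm. Lifting.

>>> drive_tool(deltas=[{"x":0,"y":0,"z":0.015,"ax":0,"ay":0,"az":0},{"x":0,"y":0,"z":0.025,"ax":0,"ay":0,"az":0},{"x":0,"y":0,"z":0.025,"ax":0,"ay":0,"az":0},{"x":0,"y":0,"z":0.025,"ax":0,"ay":0,"az":0},{"x":0,"y":0,"z":0.025,"ax":0,"ay":0,"az":0},{"x":0,"y":0.01,"z":0.025,"ax":0,"ay":0,"az":0},{"x":0,"y":0,"z":0.01,"ax":0,"ay":0,"az":0},{"x":0,"y":0,"z":0,"ax":0,"ay":0,"az":0}])

```text
clock: 4.05
tcp_pos: [0.5309, -0.2887, 0.1748]
ee_rot: [[0.997, 0.084, -0.002], [0.084, -0.997, 0.001], [-0.002, -0.001, -1.0]]
wrist_force: [-0.9, -0.4, -3.1]
gripper_width: 0.0231
```

```bash
cat >> h.py <<'E'
NN=np.array([.41433,-.08369,.90627]);UP=np.array([-.88833,.17944,.42270]);AL=np.cross(NN,UP)
SEAT=np.array([.5819,.2333,.0301])
RT=np.stack([-UP,-np.cross(-NN,UP)*-1*-1,-NN],1); RT[:,1]=np.cross(RT[:,2],RT[:,0])
def tgt(x,z,y=0): return SEAT+UP*x+AL*y+NN*(z+.015)
E
python3 - <<'E'
from h import *
print(RT,tgt(.052,0)); togo(tgt(.052,.08),RT)
snap('side','side2')
E
```

```text
[[ 8.88330000e-01 -1.97996852e-01 -4.14330000e-01]
 [-1.79440000e-01 -9.80204120e-01  8.36900000e-02]
 [-4.22700000e-01  3.03750000e-06 -9.06270000e-01]] [0.54192179 0.24137553 0.06567445]
t 4.05 tcp [ 0.5309 -0.2887  0.1748] dp [ 0.0442  0.5234 -0.0366] rv [ 0.024  0.435 -0.278] w 0.02307179940076347 F [-0.9 -0.4 -3.1] q [ 24.  30.   1.  98.  -1.  52. -60.]
```

View pics/side2.png

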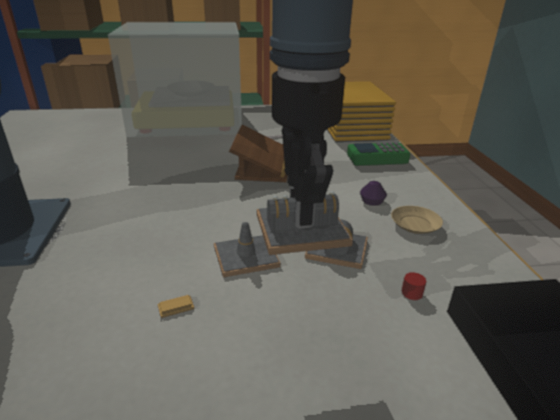

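The pad is held level and central in the fingers, at (305,225), clear of the other two. Carrying it over.

>>> drive_tool(deltas=[{"x":0.003,"y":0.02,"z":0,"ax":0,"ay":0.02,"az":-0.02},{"x":0.003,"y":0.035,"z":0,"ax":0.002,"ay":0.035,"az":-0.022},{"x":0.004,"y":0.04,"z":0,"ax":0.002,"ay":0.038,"az":-0.023},{"x":0.004,"y":0.045,"z":0,"ax":0.002,"ay":0.038,"az":-0.023},{"x":0.004,"y":0.045,"z":0,"ax":0.002,"ay":0.038,"az":-0.023},{"x":0.004,"y":0.045,"z":0,"ax":0.002,"ay":0.038,"az":-0.023},{"x":0.004,"y":0.045,"z":0,"ax":0.002,"ay":0.038,"az":-0.023},{"x":0.004,"y":0.045,"z":0,"ax":0.002,"ay":0.038,"az":-0.023},{"x":0.004,"y":0.045,"z":0,"ax":0.002,"ay":0.038,"az":-0.023},{"x":0.004,"y":0.045,"z":0,"ax":0.002,"ay":0.038,"az":-0.023},{"x":0.004,"y":0.03,"z":0,"ax":0.002,"ay":0.03,"az":-0.023},{"x":0,"y":0.015,"z":0,"ax":0,"ay":0.01,"az":-0.01}])

```text
clock: 5.3
tcp_pos: [0.5604, 0.1738, 0.1565]
ee_rot: [[0.885, -0.2, -0.421], [-0.187, -0.98, 0.071], [-0.427, 0.016, -0.904]]
wrist_force: [1.0, -0.1, -3.5]
gripper_width: 0.0229
```

```bash
python3 - <<'E'
from h import *
togo(tgt(.052,.08),RT)
E
```

```text
t 5.3 tcp [0.5604 0.1738 0.1565] dp [ 0.0147  0.0609 -0.0184] rv [ 0.015 -0.008  0.002] w 0.02287019079803764 F [ 1.  -0.1 -3.5] q [ -14.   44.   -3.   81.   -9.   79. -114.]
```

>>> drive_tool(deltas=[{"x":0.007,"y":0.03,"z":0,"ax":0.008,"ay":-0.004,"az":0},{"x":0.007,"y":0.025,"z":-0.005,"ax":0.007,"ay":-0.004,"az":0},{"x":0,"y":0.005,"z":-0.01,"ax":0,"ay":0,"az":0},{"x":0,"y":0,"z":0,"ax":0,"ay":0,"az":0},{"x":0,"y":0,"z":0,"ax":0,"ay":0,"az":0}])

```text
clock: 5.8
tcp_pos: [0.5726, 0.2313, 0.1344]
ee_rot: [[0.885, -0.201, -0.42], [-0.185, -0.98, 0.08], [-0.427, 0.007, -0.904]]
wrist_force: [-0.4, 0.2, -1.5]
gripper_width: 0.0226
```

```bash
python3 - <<'E'
from h import *
togo(tgt(.052,.03),RT)
snap('side','side3')
E
```

```text
t 5.8 tcp [0.5726 0.2313 0.1344] dp [-0.0182  0.0076 -0.0415] rv [ 0.006 -0.006  0.003] w 0.02261946398845314 F [-0.4  0.2 -1.5] q [ -18.   48.   -3.   77.  -10.   78. -118.]
```

View pics/side3.png

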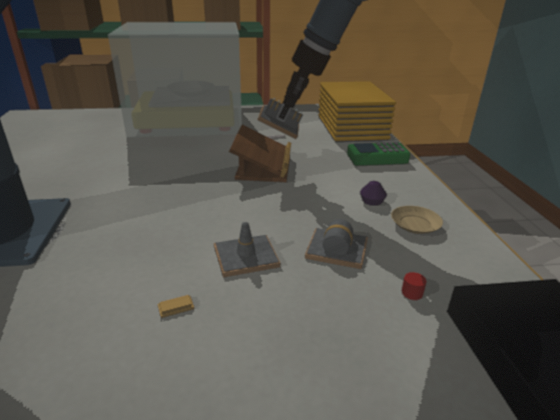

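The pad is above the stand at (280,118) and parallel to the board. Lowering along the board normal.

>>> drive_tool(deltas=[{"x":-0.009,"y":0.004,"z":-0.015,"ax":0.006,"ay":-0.006,"az":0.003},{"x":-0.01,"y":0.003,"z":-0.015,"ax":0,"ay":0,"az":0},{"x":-0.002,"y":0,"z":-0.01,"ax":0,"ay":0,"az":0},{"x":0,"y":0,"z":0,"ax":0,"ay":0,"az":0},{"x":0,"y":0,"z":0,"ax":0,"ay":0,"az":0}])

```text
clock: 6.35
tcp_pos: [0.5539, 0.2302, 0.0948]
ee_rot: [[0.888, -0.207, -0.41], [-0.189, -0.978, 0.083], [-0.419, 0.004, -0.908]]
wrist_force: [0.3, 0.5, -1.0]
gripper_width: 0.0232
```

```bash
cat > m.py <<'E'
from h import *
import sys
togo(tgt(.055,float(sys.argv[1])),RT)
d=np.load('pics/'+sys.argv[2]+'.npy') if 0 else None
p,d=snap('side',sys.argv[2]);P=pts('side',d);Q=P[d>0]
L=np.c_[(Q-SEAT)@UP,(Q-SEAT)@AL,(Q-SEAT)@NN];s=read_state()
h0=float(sys.argv[1])
m=(L[:,0]>-.01)&(L[:,0]<.12)&(abs(L[:,1])<.07)&(abs(L[:,2]-h0-.012)<.008)
q=L[m];print(len(q),cv2.minAreaRect((q[:,:2]*1000).astype(np.float32)),'h',np.percentile(q[:,2],[10,50,90]))
A=np.c_[q[:,:2],np.ones(len(q))];print('slopes',np.linalg.lstsq(A,q[:,2],rcond=None)[0])
E
python3 m.py .03 side4
```

```text
t 6.35 tcp [0.5539 0.2302 0.0948] dp [-0.0022  0.0093 -0.0007] rv [0.005 0.004 0.009] w 0.02317136447569677 F [ 0.3  0.5 -1. ] q [ -18.   48.   -4.   81.  -11.   72. -117.]
510 ((50.65612030029297, 15.972087860107422), (88.34282684326172, 99.68991088867188), 89.11760711669922) h [0.0370524  0.04382317 0.04674029]
slopes [-0.00985698 -0.10814969  0.04767587]
```

>>> drive_tool(deltas=[{"x":-0.002,"y":0.01,"z":0,"ax":0.005,"ay":0.004,"az":0.009},{"x":0,"y":0.001,"z":0,"ax":0,"ay":0,"az":0},{"x":-0.004,"y":0.001,"z":-0.009,"ax":0,"ay":0,"az":0},{"x":-0.004,"y":0.001,"z":-0.009,"ax":0,"ay":0,"az":0},{"x":0,"y":0,"z":0,"ax":0,"ay":0,"az":0},{"x":0,"y":0,"z":0,"ax":0,"ay":0,"az":0}])

```text
clock: 7.0
tcp_pos: [0.5446, 0.2446, 0.0765]
ee_rot: [[0.889, -0.197, -0.412], [-0.178, -0.98, 0.085], [-0.421, -0.002, -0.907]]
wrist_force: [-0.7, -0.8, -1.6]
gripper_width: 0.0227
```

```bash
python3 - <<'E'
from h import *
togo(tgt(.055,.0),RT)
E
```

```text
t 7.0 tcp [0.5446 0.2446 0.0765] dp [-0.0053 -0.0027 -0.0096] rv [-0.002  0.002 -0.001] w 0.022702395761426394 F [-0.7 -0.8 -1.6] q [ -19.   49.   -4.   82.  -11.   70. -118.]
```

>>> drive_tool(deltas=[{"x":-0.003,"y":-0.003,"z":-0.004,"ax":-0.002,"ay":0.002,"az":0},{"x":-0.001,"y":0,"z":-0.003,"ax":0,"ay":0,"az":0},{"x":0,"y":0,"z":0,"ax":0,"ay":0,"az":0},{"x":0,"y":0,"z":0,"ax":0,"ay":0,"az":0}])

```text
clock: 7.4
tcp_pos: [0.5403, 0.2408, 0.0688]
ee_rot: [[0.888, -0.198, -0.414], [-0.179, -0.98, 0.083], [-0.423, 0.001, -0.906]]
wrist_force: [0.7, 0.4, -1.4]
gripper_width: 0.0232
```

```bash
python3 - <<'E'
from h import *
togo(tgt(.055,.0),RT)
E
```

```text
t 7.4 tcp [0.5403 0.2408 0.0688] dp [-0.0011  0.0012 -0.0019] rv [ 0.001 -0.    -0.   ] w 0.02317742168147855 F [ 0.7  0.4 -1.4] q [ -18.   50.   -4.   83.  -11.   69. -117.]
```

>>> drive_tool(deltas=[{"x":-0.001,"y":0.001,"z":-0.002,"ax":0,"ay":0,"az":0},{"x":0,"y":0,"z":0,"ax":0,"ay":0,"az":0},{"x":0,"y":0,"z":0,"ax":0,"ay":0,"az":0}])

```text
clock: 7.7
tcp_pos: [0.5401, 0.2419, 0.0673]
ee_rot: [[0.889, -0.198, -0.413], [-0.18, -0.98, 0.083], [-0.421, 0.0, -0.907]]
wrist_force: [-0.3, -0.3, -1.8]
gripper_width: 0.023
```

```bash
python3 m.py 0 side5; python3 - <<'E'
import cv2
i=cv2.imread('pics/side5.png')[60:220,180:380];cv2.imwrite('pics/side5c.png',cv2.resize(i,None,fx=3.5,fy=3.5,interpolation=2))
E
```

```text
t 7.7 tcp [0.5401 0.2419 0.0673] dp [-0.0008  0.0001 -0.0004] rv [ 0.001  0.002 -0.   ] w 0.02304766521895595 F [-0.3 -0.3 -1.8] q [ -18.   50.   -4.   83.  -11.   69. -117.]
605 ((46.60580062866211, 0.282745361328125), (136.30931091308594, 113.08261108398438), 89.8402099609375) h [0.00701858 0.01266094 0.01576365]
slopes [-0.00326559 -0.04579518  0.01342145]
```

View pics/side5c.png

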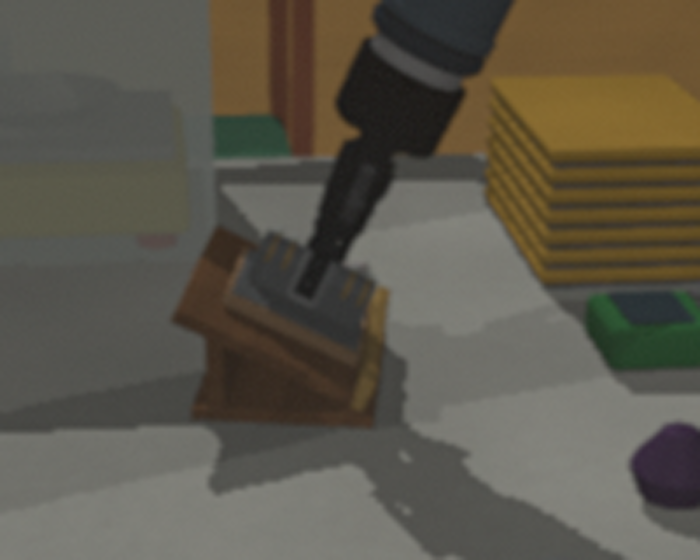

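The pad lies just over the board and inside the lip, with no contact force yet. I'll feel down in small steps.

>>> drive_tool(deltas=[{"x":-0.001,"y":0,"z":-0.0015,"ax":0,"ay":0,"az":0},{"x":0,"y":0,"z":0,"ax":0,"ay":0,"az":0}])

```text
clock: 7.95
tcp_pos: [0.5403, 0.242, 0.0673]
ee_rot: [[0.89, -0.198, -0.411], [-0.18, -0.98, 0.084], [-0.42, -0.001, -0.908]]
wrist_force: [0.1, 1.0, -1.6]
gripper_width: 0.0227
```

>>> drive_tool(deltas=[{"x":0,"y":0,"z":-0.0015,"ax":0,"ay":0,"az":0},{"x":0,"y":0,"z":0,"ax":0,"ay":0,"az":0}])

```text
clock: 8.15
tcp_pos: [0.5405, 0.2421, 0.0669]
ee_rot: [[0.89, -0.198, -0.411], [-0.18, -0.98, 0.084], [-0.42, -0.001, -0.908]]
wrist_force: [-0.1, -0.8, -1.5]
gripper_width: 0.023
```

```bash
python3 - <<'E'
from h import *
togo(tgt(.055,.0),RT)
E
```

```text
t 8.15 tcp [0.5405 0.2421 0.0669] dp [-0.0013 -0.0001  0.    ] rv [-0.001  0.004  0.   ] w 0.023048090297104782 F [-0.1 -0.8 -1.5] q [ -18.   50.   -4.   83.  -11.   69. -117.]
```

>>> drive_tool(deltas=[{"x":-0.001,"y":0,"z":-0.003,"ax":0,"ay":0,"az":0},{"x":0,"y":0,"z":-0.001,"ax":0,"ay":0,"az":0}])

```text
clock: 8.35
tcp_pos: [0.5409, 0.2422, 0.0667]
ee_rot: [[0.89, -0.199, -0.41], [-0.179, -0.98, 0.086], [-0.419, -0.003, -0.908]]
wrist_force: [0.3, 0.3, -0.3]
gripper_width: 0.023
```

```bash
python3 - <<'E'
from h import *
togo(tgt(.055,.0),RT)
E
```

```text
t 8.35 tcp [0.5409 0.2422 0.0667] dp [-0.0017 -0.0003  0.0003] rv [-0.002  0.005  0.001] w 0.022999394934878178 F [ 0.3  0.3 -0.3] q [ -18.   50.   -4.   83.  -11.   68. -117.]
```

The motion stopped and the vertical force rose, so the pad is on the board. Releasing.

>>> drive_tool(deltas=[{"x":0,"y":0,"z":0,"ax":0,"ay":0,"az":0},{"x":0,"y":0,"z":0,"ax":0,"ay":0,"az":0},{"x":0,"y":0,"z":0,"ax":0,"ay":0,"az":0},{"x":0,"y":0,"z":0,"ax":0,"ay":0,"az":0},{"x":0,"y":0,"z":0,"ax":0,"ay":0,"az":0},{"x":0,"y":0,"z":0,"ax":0,"ay":0,"az":0}], grip=0.5)

```text
clock: 8.95
tcp_pos: [0.5399, 0.2427, 0.0654]
ee_rot: [[0.89, -0.198, -0.412], [-0.179, -0.98, 0.086], [-0.42, -0.003, -0.907]]
wrist_force: [0.2, -0.4, 0.2]
gripper_width: 0.064
```

>>> drive_tool(deltas=[{"x":0.004,"y":-0.001,"z":0.009,"ax":0,"ay":0,"az":0},{"x":0.008,"y":-0.0015,"z":0.018,"ax":0,"ay":0,"az":0},{"x":0.012,"y":-0.0025,"z":0.027,"ax":0,"ay":0,"az":0},{"x":0.012,"y":-0.0025,"z":0.027,"ax":0,"ay":0,"az":0},{"x":0.012,"y":-0.0025,"z":0.027,"ax":0,"ay":0,"az":0},{"x":0.01,"y":-0.04,"z":0.02,"ax":0,"ay":0,"az":0},{"x":0,"y":-0.04,"z":0.02,"ax":0,"ay":0,"az":0},{"x":0,"y":-0.04,"z":0.01,"ax":0,"ay":0,"az":0},{"x":0,"y":-0.04,"z":0,"ax":0,"ay":0,"az":0},{"x":0,"y":-0.02,"z":0,"ax":0,"ay":0,"az":0},{"x":0,"y":0,"z":0,"ax":0,"ay":0,"az":0}])

```text
clock: 10.05
tcp_pos: [0.6001, 0.0468, 0.2371]
ee_rot: [[0.892, -0.195, -0.407], [-0.176, -0.981, 0.085], [-0.416, -0.004, -0.909]]
wrist_force: [0.7, -0.5, 1.0]
gripper_width: 0.0639
```

```bash
python3 - <<'E'
from h import *
togo(tgt(.055,.0),RT)
for n in('top','side'):
    p,d=snap(n,n+'6');P=pts(n,d);Q=P[d>0];L=np.c_[(Q-SEAT)@UP,(Q-SEAT)@AL,(Q-SEAT)@NN]
    b=(L[:,0]>-.02)&(L[:,0]<.14)&(abs(L[:,1])<.08)
    for nm,lo,hi in(('base',.006,.018),('bar',.035,.055)):
        q=L[b&(L[:,2]>lo)&(L[:,2]<hi)&((nm=='bar')|(L[:,0]>.003))];
        print(n,nm,len(q),np.round(cv2.minAreaRect((q[:,:2]*1000).astype(np.float32))[0],1),cv2.minAreaRect((q[:,:2]*1000).astype(np.float32))[1:],np.median(q[:,2]).round(4))
    q=L[b&(L[:,2]>.006)&(L[:,2]<.018)&(abs(L[:,1])>.018)&(abs(L[:,1])<.04)&(L[:,0]>.01)&(L[:,0]<.09)]
    print('plane slopes,h',np.linalg.lstsq(np.c_[q[:,:2],np.ones(len(q))],q[:,2],rcond=None)[0].round(4))
a=cv2.imread('pics/top6.png')[130:300,90:370];cv2.imwrite('pics/t6c.png',cv2.resize(a,None,fx=2.8,fy=2.8))
E
```

```text
t 10.05 tcp [0.6001 0.0468 0.2371] dp [-0.0608  0.1951 -0.1702] rv [-0.003  0.008 -0.003] w 0.06392766060136729 F [ 0.7 -0.5  1. ] q [  -5.   41.   -0.   74.   -7.   89. -105.]
top base 993 [53.4 -0.5] ((100.60136413574219, 89.41804504394531), 0.09630872309207916) 0.0118
top bar 401 [52.4  0.6] ((84.96643829345703, 25.131519317626953), 0.26709118485450745) 0.0439
plane slopes,h [ 0.0001 -0.0007  0.012 ]
side base 435 [52.6  4.4] ((90.53093719482422, 98.48825073242188), 89.89110565185547) 0.0122
side bar 250 [51.9  8.6] ((20.286731719970703, 83.87787628173828), 88.79364776611328) 0.0427
plane slopes,h [0.0007 0.0072 0.0121]
```

View pics/side6.png

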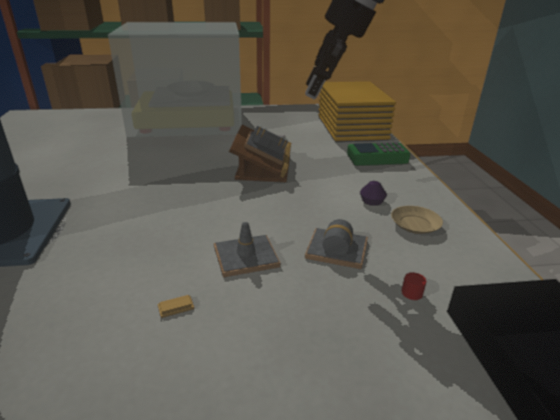

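View pics/t6c.png

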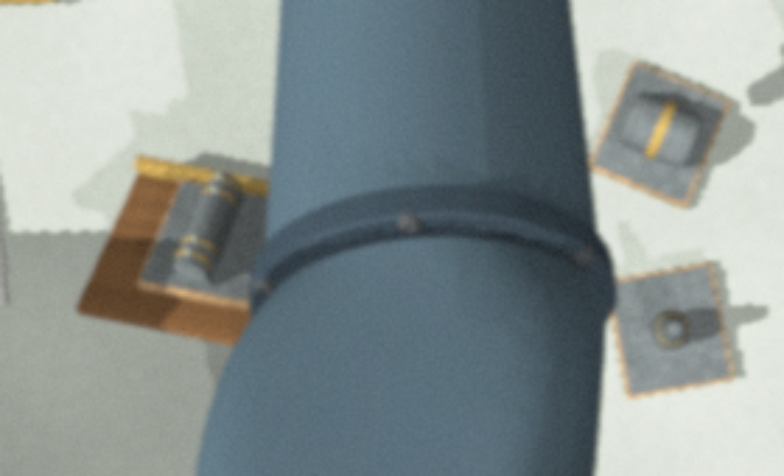

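Both views show the pad flat on the board, x ≈ 53 mm, y ≈ 0, bar straight up the slope. The cushion and cone are where they were and the arm is clear.

```bash
python3 -c "
from h import *
print(workorder.job_done())"
```

```text
the job is handed in; nothing more can be done
None
```

I put the ring pad on the sloped stand and handed the job in at about 10 s of the 35 s allowed. I pinched the bare middle of the bar, carried the pad over and tilted it 25° to match the board. I then lowered it until it stopped and backed the gripper away.

| Check after release, in the stand's frame | Top camera | Side camera | Allowed |
|---|---|---|---|
| x of the pad's centre (up the slope) | 53.4 mm | 52.6 mm | 40 to 65 mm |
| y of the pad's centre (along the lip) | -0.5 mm | +4.4 mm | -20 to 20 mm |
| Top face height above the board (12 mm means flat) | 11.8 mm | 12.2 mm | 6 to 18 mm |
| Tilt against the board | 0.001 rad | 0.007 rad | below 0.14 rad |
| Bar direction off straight up the slope | 0.3° | 1.2° | about 11° |

- **Other pads:** the cushion and cone look unmoved in the final pictures, but I didn't measure them. The arm was clear of everything.
- **Disagreement between cameras:** the side camera reads about 4 mm higher in y than the top one. It was off by a similar amount on the empty stand, so I trust the top camera.
- **Gap at the lip:** the lower edge is about 3 mm short of the lip rather than touching it; the limit is 15 mm.
- **Touchdown:** the force change when the pad met the board was barely above the sensor noise.
- **Refused call:** the first move was refused over its format and did nothing.

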